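Dock a two-way radio through the sprung flaps

ROBOT

A 6-joint arm with a two-finger parallel gripper is mounted at the origin on the work surface. World frame = base frame: x ahead of the robot, y to its left, z up, the work surface at z = 0. Lengths are in m, angles in rad, forces in N, time in s.
With the tool pointing down it reaches from about 0.3 to 0.775 m from the base axis. Payload 14.6 kg.
Tool frame: the origin (TCP) lies midway between the tips of the shut fingers; the grasp point (between the pads) lies 19 mm behind it (ctrl.tcp_to_grasp is the z of the grasp point in the tool frame, in m); z points along the fingers, y is the line along which they close (so a half turn about z gives the same grasp; the last joint's range is limited). The gripper opens to 94 mm and grips with 3 to 60 N. Pads are 16 mm wide; open, the fingers measure 119 mm over their backs; the gripper's body (75 mm by 177 mm) begins 78 mm behind the grasp point.
Start: joints at [-1.417, 0.3, 1.521, -0, 1.321, -0.067], TCP at [0.12, -0.537, 0.185] pointing down, gripper open.
Joint ranges: [-3.03, 3.03], [-0.79, 2.21], [0.23, 2.52], [-1.04, 4.18], [0, 3.07], [-2.55, 2.55]. Speed limits (rad/s): [2.22, 2.22, 2.57, 3.14, 3.14, 3.14].

INTERFACE

Orientations are given as [roll, pitch, yaw] about the fixed x, y, z axes, in that order (R = Rz(yaw) Ry(pitch) Rx(roll)).
In Python, from station import monitor, camera, ctrl gives the robot as it stands.
- The arm moves only by the tool apply_moves, never from a script. Its argument "plan" is one flat list of numbers, 4 for each row, row after row: the shift along the tool's x, y, z in mm, then the turn about the tool's z in rad. In form: [dx, dy, dz, spin, dx, dy, dz, spin, ...]. A call has 1 to 20 rows; each row shifts and turns the commanded pose from where the row before left it, along the tool's axes as they then stand; what a row does not reach is not made up. A row lasts 1/10 s, in which the tool goes at most 50 mm and 8.59 degrees, less where a joint would pass 70% of its speed; a pose out of reach is approached as far as the arm can. A call is refused whole if a number of a shift passes 50 or a number of a turn 0.15, either way. A call with a gripper value outside its range is refused whole. "hand" is the gripper command: -1 is shut, 1 is fully open, values between are in proportion, set as the call begins (left out, the last holds). The fingers move at their own pace and stop on an object; "squeeze" is the grip in N (left out, the last holds). Time passes only in rows, so rows that do not move let the fingers close. It gives the time, the measured TCP pose, the force, the opening and the grip force at its end, in the units of the state.
- monitor.get_obs(): the state, without advancing time (a new reading comes with each control period).
- camera(name): name is "scene" or "top" or "wrist"; returns a dict with "image" (420x560x3 uint8, red, green, blue), "range_z" (420x560 float32, m along the optical axis (not along the pixel's ray), 0 where there is no reading), "mtx" (3x3 intrinsics, pixels), "rvec" (rotation vector, rad) and "tvec" (3), from world to camera coordinates, as OpenCV has them. Camera axes: x right, y down, z forward; pixel columns grow to the right and rows downward; lengths in m; the calibration is good to about 2 mm. A picture is of the moment at which its call begins.
- ctrl.hand_in(): hands the job in; it is judged then, once.
The state is a dict: "time_s": time; "qpos": joint angles; "joint_vel": joint speeds; "tau": joint torques, N m; "ee_pos": TCP position; "eef_rot": TCP orientation; "force": force on the tool from outside, world axes, zero at the start; "moment": the same for the moment, N m; "grip_width": finger opening in m; "grip_force": force on a finger pad.
Only numpy, scipy, OpenCV 4.12 (cv2) and the standard library are available. Lean on these libraries where they do the work, as an engineer would, in place of code of your own. Each camera call takes 0.05 s, during which the arm holds its last target. There are 200 camera calls.

TASK

Lay the red two-way radio flat in the open mouth of the blue-walled docking lane and let go, then push it along the lane, through the pair of yellow sprung flaps, until it has pressed the white pad at the far end about half way in. Be gentle: never force the pad to its hard end or jam the radio in the lane. Then withdraw so that the flaps swing shut behind the radio, and leave everything else on the bench where it is.

Things in the scene. Friction and masses are not known exactly. Their poses are not given: they have to be found in the camera images.
- red: the red two-way radio (the one to dock), lying on its back, a block 110 mm long (its x), 54 mm wide (its y) and 34 mm thick (z), corners rounded by 4 mm, 0.24 to 0.39 kg; origin at the centre of its underside, z up. Either end may go first. It slides on the lane floor with friction (coefficient 0.48 to 0.72).
- lane: the docking lane, a fixed straight track. Origin on the bench surface at the centre of its gate; x = the way the radio is pushed, y across, z up; all x below are along it. Aluminium floor 6 mm thick, 75 mm wide, from x = -155 to 275 mm. Blue walls up to z = 34 mm. The whole lane is open above, so shut fingers can follow the radio through the gate from above.
- mouth (a point): where to lay the radio: on the lane floor's middle at x = -78 mm, z = 6 mm, axes as the lane. Open floor without walls from x = -155 to -52 mm; then a funnel of two blue walls, inner width narrowing from about 86 mm at x = -52 to 60 mm at x = -25, and a throat 60 mm wide to x = -3 mm.
- gate (a point): middle of the gate on the lane floor (z = 6 mm), axes as the lane. Two yellow flaps stand across here, plates 44 mm long, 4 mm thick, z = 9 to 45 mm, on upright hinges 45 mm either side of the middle. They open only towards +x; springs shut them (together about 5 N against the radio at first, 0.09 N m each at 1.2 rad).
- flap_a (a joint): flap on the lane's +y side, rad: 0 = shut, grows as it swings to +x, up to 1.45. It swings shut once radio and fingers are out of its way: the radio's rear end beyond x = 48 mm, as it is when the pad is pressed.
- flap_b (a joint): flap on the lane's -y side, rad: likewise, 0 = shut, grows as it swings to +x, up to 1.45
- dock (a point): lane floor's middle at x = 55 mm, axes as the lane: here walls begin again, 62 mm apart, slightly flared at first, to x = 272 mm (none between gate and here). At the far end a grey block carries the white pad. It is clamped at a place that differs and is NOT measured: the untouched pad's face stands anywhere from x = 165 to 205 mm and must be found by feel.
- pad (a joint): white pad at the lane's end (face 40 mm wide, z = 9 to 37 mm), m: 0 = untouched, grows as the radio presses it to +x, hard end at 0.016. It gives at about 8 N (on top of the radio's sliding friction of 1 to 3 N) and stays where it is left, not springing back. Docked = pressed about half way, 0.008.
- black: the black two-way radio, a bystander, same shape as the red one, lying on its back, a block 110 mm long (its x), 54 mm wide (its y) and 34 mm thick (z), corners rounded by 4 mm, 0.24 to 0.39 kg; origin at the centre of its underside, z up
- blue: the blue two-way radio, a bystander, same shape as the red one, lying on its back, a block 110 mm long (its x), 54 mm wide (its y) and 34 mm thick (z), corners rounded by 4 mm, 0.24 to 0.39 kg; origin at the centre of its underside, z up
- battery: a bystander: black battery pack 75 x 50 x 20 mm lying flat, origin at the centre of its underside
- driver: a bystander: screwdriver lying along its x axis
- cup: a bystander: grey plastic cup 70 mm across, 60 mm high, origin at the centre of its underside
- cleaner: a bystander: white spray can with an orange band, 48 mm across, 130 mm high, origin at the centre of its underside
Not all that is in view belongs to the job. Leave any green look-alike of the red alone.

How it is judged:
On the way, in this order (a step that is already met when the one before it is completed fails the run):
1. the red radio lies flat in the lane's mouth, before the shut flaps, let go (x of red in the frame of lane between -0.13 and -0.05 m and y of red in the frame of lane between -0.03 and 0.03 m and z of red in the frame of lane below 0.012 m and angle between red's own z axis and vertical below 0.1 rad and contact force between the fingers and red below 0.3 N and value of joint each of flap_a, flap_b below 0.1 rad), for 0.1 s.
2. the radio, flat on the lane floor, is half way through the gate and holds both flaps open (x of red in the frame of lane between -0.02 and 0.03 m and z of red in the frame of lane below 0.012 m and value of joint each of flap_a, flap_b above 0.6 rad), for 0.05 s.
At the end, for the whole second after the job is handed in: The red radio lies flat and still on the lane floor beyond the gate, the white pad is pressed in by 4 to 14.5 mm, and both flaps are shut (within 0.1 rad) (value of joint pad between 0.004 and 0.0145 m and value of joint each of flap_a, flap_b below 0.1 rad and x of red in the frame of lane between 0.1 and 0.18 m and y of red in the frame of lane between -0.015 and 0.015 m and z of red in the frame of lane below 0.012 m and angle between red's own z axis and vertical below 0.1 rad and linear speed of red below 0.01 m/s); the robot touches nothing.
It fails at once if the radio, once pushed on from the mouth towards and beyond the gate, is pressed against the lane, its flaps or its pad with more than 25 N (x of red in the frame of lane above -0.045 m and contact force between red and lane above 25 N).
It fails at once if the pad is driven to its hard end (beyond 15 mm) (value of joint pad above 0.015 m).
It fails at once if another thing on the bench is moved by more than 30 mm (distance of any of black, blue, battery, driver, cup, cleaner from where it was at the start of the episode above 0.03 m).
It also fails if it takes over 64 s, if anything falls off the work surface, if the arm or the gripper's body presses on something with over 40 N, if the wrist force passes 120 N, or if a joint passes its speed limit or range.

## Working session

There is one attempt and no reset: what is moved stays moved. The work goes in short steps, Python scripts to look and compute and a tool call to move; the robot and the scene stay as the last step left them, time stands still between calls to the robot, and variables do not carry over. Pictures are saved under pics/ and viewed, at most 10 in all, crops included, and the job is handed in when it is done.

Besides the shell and the picture viewer there is one more tool, called after ">>>" as name(argument=value, ...) on one line, values as JSON. apply_moves: Moves the arm, as the interface text tells. Its arguments: {"type":"object","properties":{"plan":{"type":"array","items":{"type":"number"}},"hand":{"type":"number"},"squeeze":{"type":"number"}},"required":["plan"]}

```bash
ls; mkdir -p pics; cat > h.py <<'E'
import numpy as np, cv2
from station import monitor, camera, ctrl
def pts(c):
    z=c["range_z"].astype(float); v,u=np.indices(z.shape); K=c["mtx"]
    P=np.stack([(u-K[0,2])/K[0,0]*z,(v-K[1,2])/K[1,1]*z,z],-1)
    R=cv2.Rodrigues(np.array(c["rvec"],float))[0]
    return (P-np.array(c["tvec"]).reshape(3))@R
def save(c,n): cv2.imwrite("pics/"+n,c["image"][:,:,::-1])
E
python3 - <<'E'
from h import *
print(monitor.get_obs(), ctrl.tcp_to_grasp)
for n in("top","scene"):
    c=camera(n); save(c,n+"0.png"); np.savez(n+"0.npz",**c,P=pts(c))
E
```

```text
pics
{'time_s': 0.0, 'qpos': array([-1.41662296e+00,  3.00473297e-01,  1.52157716e+00, -4.51161683e-05,
        1.32069047e+00, -6.65909245e-02]), 'joint_vel': array([-0.00069791,  0.00072487, -0.00023368, -0.00115412, -0.00100042,
       -0.00129429]), 'tau': array([ 3.54039121e-04, -5.31808484e+01, -3.52740133e+01,  7.08370563e-02,
        2.43698474e-02, -1.18856642e-04]), 'ee_pos': array([ 0.12038238, -0.53637313,  0.1840868 ]), 'eef_rot': array([-3.14044402e+00, -3.28053906e-05,  2.20775467e-01]), 'force': array([0.11236692, 0.02656891, 0.50730382]), 'moment': array([-0.00808818, -0.00959547,  0.01545923]), 'grip_force': 0.0, 'grip_width': 0.09410254589762326} -0.0188
```

View pics/top0.png

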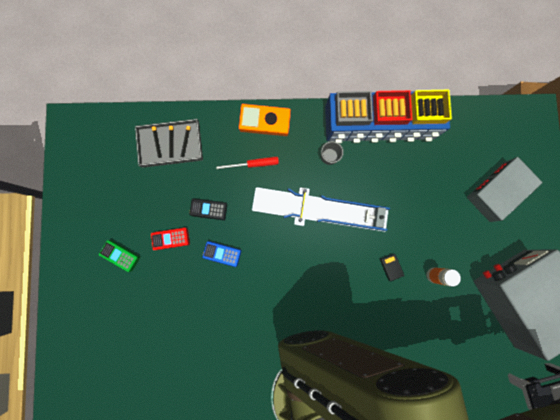

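View pics/scene0.png

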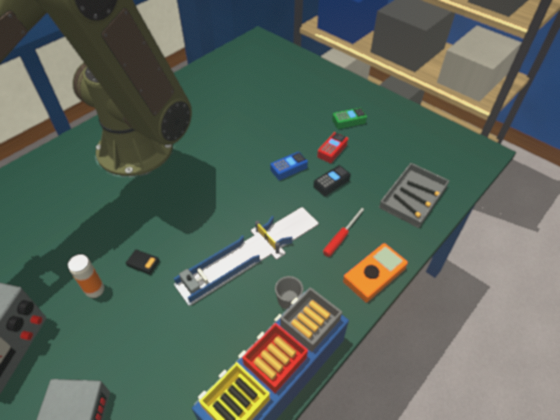

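The top view shows the red radio at about (169,239), the green look-alike at (118,255), black at (208,209) and blue at (221,253). The lane runs from its mouth at (255,200) to the pad block at (378,217), with the flaps at (303,206). Red is the one between green and blue. I'll measure it and make an enlarged crop to confirm.

```bash
python3 - <<'E'
from h import *
d=np.load("top0.npz"); I=d["image"]; P=d["P"]
hsv=cv2.cvtColor(I,cv2.COLOR_RGB2HSV).astype(int)
H,S,V=[hsv[...,i] for i in range(3)]
v,u=np.indices(H.shape)
def rect(m,n):
    p=P[m]; r=cv2.minAreaRect((p[:,:2]*1000).astype(np.float32)); print(n,m.sum(),np.round(r[0],1),np.round(r[1],1),round(r[2],1),'z',np.round(np.percentile(p[:,2],[5,50,95]),3))
z=P[...,2]
for n,(u0,u1,v0,v1) in dict(red=(145,194,222,256),black=(186,231,192,224),blue=(197,245,234,270),green=(93,142,234,276),cup=(316,346,138,168)).items():
    rect((u>u0)&(u<u1)&(v>v0)&(v<v1)&(z>.02)&(z<.07),n)
box=(u>245)&(u<400)&(v>180)&(v<236)
fl=box&(z>.003)&(z<.012)&(V>150)&(S<60)
yl=box&(H>15)&(H<35)&(S>120)&(z>.02)
rect(fl,'floor'); rect(yl,'yellow'); rect(fl&(u<296),'mouthfloor')
rect(box&(z>.003),'lane')
p=P[yl]; print(p[:,:2].mean(0), cv2.fitLine(p[:,:2].astype(np.float32),cv2.DIST_HUBER,0,.01,.01).ravel())
a=cv2.resize(I[180:285,90:250][:,:,::-1],None,fx=2.5,fy=2.5,interpolation=2)
b=cv2.resize(I[180:240,245:400][:,:,::-1],(400,155),interpolation=2)
cv2.imwrite("pics/crop1.png",np.vstack([a,b]))
E
```

```text
red 639 [493.3 434.3] [ 55.  110.5] 7.5 z [0.03  0.035 0.039]
black 615 [583.1 314.9] [109.7  54.8] 81.9 z [0.03  0.034 0.039]
blue 635 [442.9 275.2] [112.3  54.8] 73.6 z [0.03  0.034 0.038]
green 672 [445. 592.] [111.6  54.8] 59.5 z [0.028 0.035 0.038]
cup 265 [763.5 -80.3] [67.9 96.2] 73.0 z [0.024 0.047 0.062]
floor 2310 [581.5 -39.8] [432.7 120.9] 84.5 z [0.004 0.006 0.01 ]
yellow 21 [587.2  18.3] [ 2.3 77. ] 79.5 z [0.041 0.045 0.048]
mouthfloor 885 [596.2 102.6] [149.4  92.4] 75.8 z [0.004 0.006 0.01 ]
lane 3750 [554.6 -49.2] [493.3 227.2] 88.7 z [0.003 0.007 0.047]
[0.58680265 0.01839676] [ 0.98596007 -0.16698124  0.58701473  0.018506  ]
```

View pics/crop1.png

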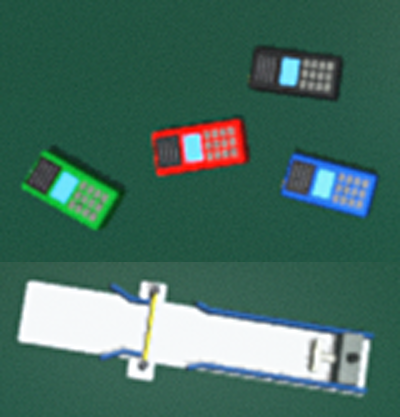

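The crop confirms red as the target: the radio with the red body, mid-left in the crop, with green to its lower left. I'll start moving.

>>> apply_moves(plan=[0,0,0,-0.148,0,0,0,-0.148,0,0,0,-0.148,0,0,0,-0.148,0,0,0,-0.148,0,0,0,-0.148,0,0,0,-0.148,0,0,0,-0.148,0,0,0,-0.148,0,0,0,-0.148,29,37,0,0,29,37,0,0,29,37,0,0,29,37,0,0,29,37,0,0,29,37,0,0,29,37,0,0,29,37,0,0,29,37,0,0,29,37,0,0], hand=1, squeeze=15)

```text
time_s: 2.1
ee_pos: [0.4507, -0.1994, 0.1846]
eef_rot: [-3.141, -0.0, 1.701]
force: [0.0, -0.1, -0.3]
grip_width: 0.094
grip_force: 0.0
```

>>> apply_moves(plan=[48,10,0,0,48,10,0,0,48,10,0,0,48,10,0,0,48,10,0,0,48,10,0,0,48,10,0,0,48,10,0,0,48,10,0,0,48,10,0,0,48,10,0,0,48,10,0,0,40,8,0,0,0,0,0,0,0,0,0,0])

```text
time_s: 3.6
ee_pos: [0.4964, 0.4265, 0.1836]
eef_rot: [-3.14, 0.001, 1.702]
force: [-0.3, 0.1, 0.2]
grip_width: 0.0941
grip_force: 0.0
```

```bash
python3 - <<'E'
from h import *
o=monitor.get_obs(); print(o["time_s"],o["ee_pos"],o["eef_rot"],o["qpos"])
# lane axis from initial top
d=np.load("top0.npz"); I=d["image"]; P=d["P"]; z=P[...,2]
hsv=cv2.cvtColor(I,cv2.COLOR_RGB2HSV).astype(int); H,S,V=[hsv[...,i] for i in range(3)]
v,u=np.indices(H.shape); box=(u>245)&(u<400)&(v>180)&(v<236)
ex=np.array([-.167,-.986]); 
o0=np.array([.587,.018])
fl=box&(z>.002)&(z<.012)&(V>150)&(S<60)
bl=box&(H>100)&(H<130)&(S>100)&(V>60)
for it in range(4):
    ey=np.array([-ex[1],ex[0]]); L=P[...,:2]-o0; X=L@ex; Y=L@ey; c=[]
    for x in list(np.arange(-.145,-.06,.01)):
        s=fl&(abs(X-x)<.005); y=Y[s]; c.append((x,(y.min()+y.max())/2,y.max()-y.min()))
    for x in list(np.arange(.1,.25,.01)):
        s=bl&(abs(X-x)<.006)&(z>.02)&(z<.045); y=Y[s]
        if (y>.02).any() and (y<-.02).any(): c.append((x,(np.median(y[y>.02])+np.median(y[y<-.02]))/2,0))
    c=np.array(c); k=np.polyfit(c[:,0],c[:,1],1)
    o0=o0+k[1]*ey; ex=ex+k[0]*ey; ex/=np.linalg.norm(ex)
L=P[...,:2]-o0; X=L@ex;Y=L@ey
print(np.round(c,4)); 
y=box&(H>15)&(H<35)&(S>120)&(z>.02); print('yel x',np.median(X[y]),Y[y].min(),Y[y].max())
xm=X[fl]; print('floor x',np.percentile(xm,[0,.5,99.5,100]))
print('lane',o0,ex,np.degrees(np.arctan2(-ex[1],-ex[0])))
s=(z>.028)&(z<.04)&(abs(Y)<.018)&(X>.13)&(X<.27); print('pad x',np.sort(X[s])[:8])
w=camera("wrist"); save(w,"w1.png"); np.savez("w1.npz",**w,P=pts(w))
p=pts(w); hs=cv2.cvtColor(w["image"],cv2.COLOR_RGB2HSV).astype(int)
zz=p[...,2]; m=(zz>.025)&(zz<.042)&(np.hypot(p[...,0]-.4933,p[...,1]-.4343)<.075)
r=cv2.minAreaRect((p[m][:,:2]*1000).astype(np.float32)); print('red',m.sum(),r, np.median(zz[m]))
E
```

```text
3.6 [0.49637595 0.4264593  0.18361785] [-3.14030472e+00  9.19447090e-04  1.70198675e+00] [ 6.53891142e-01  5.40136093e-01  1.18672294e+00 -1.55566206e-04
  1.41630859e+00  5.22725374e-01]
[[-1.45e-01 -1.10e-03  7.58e-02]
 [-1.35e-01 -0.00e+00  7.46e-02]
 [-1.25e-01 -0.00e+00  7.35e-02]
 [-1.15e-01 -3.00e-04  7.48e-02]
 [-1.05e-01  1.70e-03  7.59e-02]
 [-9.50e-02  5.00e-04  7.57e-02]
 [-8.50e-02  1.00e-04  7.78e-02]
 [-7.50e-02  6.00e-04  7.56e-02]
 [-6.50e-02  1.00e-04  7.35e-02]
 [ 1.00e-01 -4.00e-04  0.00e+00]
 [ 1.10e-01 -1.50e-03  0.00e+00]
 [ 1.20e-01 -3.00e-04  0.00e+00]
 [ 1.30e-01 -1.40e-03  0.00e+00]
 [ 1.40e-01  4.00e-04  0.00e+00]
 [ 1.50e-01 -4.00e-04  0.00e+00]
 [ 1.60e-01 -1.00e-04  0.00e+00]
 [ 1.70e-01 -5.00e-04  0.00e+00]
 [ 1.80e-01  1.00e-04  0.00e+00]
 [ 1.90e-01  3.00e-04  0.00e+00]
 [ 2.00e-01  4.00e-04  0.00e+00]
 [ 2.10e-01 -3.00e-04  0.00e+00]
 [ 2.20e-01  3.00e-04  0.00e+00]
 [ 2.30e-01  1.00e-04  0.00e+00]
 [ 2.40e-01  1.80e-03  0.00e+00]]
yel x -0.00033471039423008103 -0.03870102994133436 0.038281891492562815
floor x [-0.15813049 -0.15516853  0.27157476  0.27341219]
lane [0.58732496 0.01794542] [-0.18472092 -0.98279102] 79.35513834999395
pad x [0.20120325 0.20186261 0.20209843 0.20211561 0.20211982 0.2021907
 0.20238241 0.20242797]
red 3865 ((491.7533874511719, 434.8440856933594), (54.01927947998047, 110.22809600830078), 7.499249458312988) 0.03358035202281116
```

View pics/w1.png

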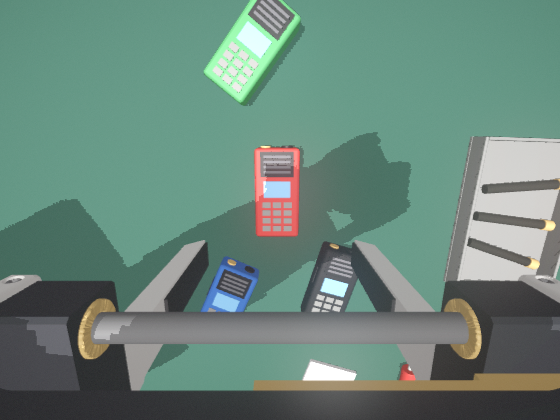

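The wrist view shows red at (277,192), square between the fingers, with black and blue clear of them. Next is descend, grip and lift.

>>> apply_moves(plan=[9,-3.5,25,0,0,0,35,0,0,0,35,0,0,0,30,0,0,0,20,0,0,0,15,0,0,0,10,0,0,0,7,0,0,0,0,0,0,0,0,0])

```text
time_s: 4.65
ee_pos: [0.4925, 0.4349, 0.0085]
eef_rot: [3.141, -0.001, 1.701]
force: [0.5, -0.7, 0.1]
grip_width: 0.0935
grip_force: 0.0
```

>>> apply_moves(plan=[0,0,0,0,0,0,0,0,0,0,0,0,0,0,0,0,0,0,0,0,0,0,0,0,0,0,0,0,0,0,0,0], hand=-1, squeeze=20)

```text
time_s: 5.45
ee_pos: [0.4922, 0.4348, 0.0077]
eef_rot: [3.142, -0.0, 1.701]
force: [-0.3, -0.4, 0.2]
grip_width: 0.0538
grip_force: 20.0
```

>>> apply_moves(plan=[0,0,-20,0,0,0,-35,0,0,0,-40,0,0,0,0,0.105,0,0,0,0.105,0,0,0,0.106,-20,11,0,0,-31,17,0,0,-34,19,0,0,-34,19,0,0,-34,19,0,0,-34,19,0,0,-34,19,0,0,-34,19,0,0,-32,18,0,0,-20,11,0,0,0,0,0,0,0,0,0,0])

```text
time_s: 7.25
ee_pos: [0.6032, 0.1013, 0.1023]
eef_rot: [-3.141, 0.0, 1.384]
force: [0.4, -0.0, -3.1]
grip_width: 0.0534
grip_force: 20.0
```

```bash
cat > lane.py <<'E'
from h import *
O=np.array([.58732,.01795]); EX=np.array([-.18472,-.98279]); EY=np.array([.98279,-.18472])
def show(o=None):
    o=o or monitor.get_obs(); d=o["ee_pos"][:2]-O
    print("t",round(o["time_s"],2),"lane x,y mm",np.round([d@EX*1e3,d@EY*1e3],1),"z",np.round(o["ee_pos"][2]*1e3,1),"yaw",np.round(o["eef_rot"][2],4),"F lane",np.round([o["force"][:2]@EX,o["force"][:2]@EY,o["force"][2]],1),o["grip_width"],o["grip_force"])
E
python3 - <<'E'
from lane import *
show()
w=camera("top"); save(w,"t2.png"); p=pts(w); I=w["image"]
hs=cv2.cvtColor(I,cv2.COLOR_RGB2HSV).astype(int); z=p[...,2]
L=p[...,:2]-O; X=L@EX;Y=L@EY
m=((hs[...,0]<8)|(hs[...,0]>172))&(hs[...,1]>120)&(z>.08)&(abs(X+.085)<.1)&(abs(Y)<.06)
r=cv2.minAreaRect((np.stack([X[m],Y[m]],1)*1000).astype(np.float32)); print(m.sum(),r,np.median(z[m]))
w=camera("wrist"); save(w,"w2.png")
E
```

```text
t 7.25 lane x,y mm [-84.9   0.2] z 102.3 yaw 1.384 F lane [-0.   0.4 -3.1] 0.05338786647641196 19.9995955824852
47 ((-78.66490936279297, 11.413318634033203), (69.50735473632812, 120.65800476074219), 52.73320388793945) 0.13011020163993908
```

View pics/w2.png

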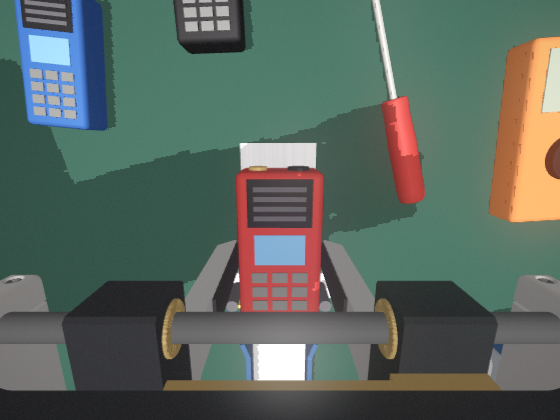

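The wrist view shows the radio held straight over the lane floor, both centred near column 280. The lane ahead is clear, so I'll lower it gently.

>>> apply_moves(plan=[0,0,20,0,0,0,25,0,0,0,18,0,0,0,10,0,0,0,7,0,0,0,4,0,0,0,2,0,0,0,1,0,0,0,0.5,0,0,0,0,0,0,0,0,0])

```text
time_s: 8.45
ee_pos: [0.6036, 0.1014, 0.0154]
eef_rot: [3.141, -0.0, 1.385]
force: [-0.3, 1.2, -3.4]
grip_width: 0.0536
grip_force: 20.0
```

```bash
python3 -c "
from lane import *
show()"
```

```text
t 8.45 lane x,y mm [-85.    0.6] z 15.4 yaw 1.3847 F lane [-1.1 -0.5 -3.4] 0.05362469607513555 19.999438226222992
```

>>> apply_moves(plan=[0,0,0.7,0,0,0,0.7,0,0,0,0.3,0,0,0,0,0])

```text
time_s: 8.85
ee_pos: [0.6035, 0.1014, 0.0137]
eef_rot: [3.141, 0.0, 1.385]
force: [-1.6, -1.2, 1.3]
grip_width: 0.0536
grip_force: 20.0
```

>>> apply_moves(plan=[0,0,0,0,0,0,0,0,0,0,0,0,0,0,0,0,0,0,0,0,0,0,0,0,0,0,0,0], hand=1)

```text
time_s: 9.55
ee_pos: [0.6034, 0.1014, 0.0134]
eef_rot: [3.142, -0.0, 1.385]
force: [0.9, -0.1, 0.0]
grip_width: 0.0941
grip_force: 0.0
```

>>> apply_moves(plan=[0,0,-15,0,0,0,-35,0,0,0,-40,0,0,0,0,0,30,0,0,0,30,0,0,0,30,0,0,0,0,0,0,0,0,0,0,0])

```text
time_s: 10.45
ee_pos: [0.6199, 0.19, 0.1036]
eef_rot: [-3.142, 0.0, 1.386]
force: [-0.2, 1.3, -0.1]
grip_width: 0.0938
grip_force: 0.0
```

```bash
cat > red.py <<'E'
from lane import *
def red(name,lo=-.2,hi=.3,pic=None):
    w=camera(name); p=pts(w); I=w["image"]; z=p[...,2]
    if pic: save(w,pic)
    L=p[...,:2]-O; X=L@EX;Y=L@EY
    hs=cv2.cvtColor(I,cv2.COLOR_RGB2HSV).astype(int)
    m=(z>.034)&(z<.046)&(X>lo)&(X<hi)&(abs(Y)<.031)&~((hs[...,0]>15)&(hs[...,0]<35)&(hs[...,1]>120))
    n,l,s,_=cv2.connectedComponentsWithStats(m.astype(np.uint8))
    m=l==1+s[1:,4].argmax()
    r=cv2.minAreaRect((np.stack([X[m],Y[m]],1)*1000).astype(np.float32)); print(name,m.sum(),np.round(r[0],1),np.round(r[1],1),round(r[2],2),'xr',np.percentile(X[m],[.5,99.5]).round(4),'ztop',np.median(z[m]).round(4))
E
python3 - <<'E'
from red import *
show(); red("wrist",pic="w3.png"); red("top",pic="t3.png")
E
```

```text
t 10.45 lane x,y mm [-175.1    0.2] z 103.6 yaw 1.3858 F lane [-1.2 -0.4 -0.1] 0.09378432431447412 0.0
wrist 3098 [-107.3    0.4] [63.4 54. ] 0.02 xr [-0.1388 -0.0774] ztop 0.0395
top 373 [-70.6   1.7] [53.7 79.7] 89.8 xr [-0.1077 -0.0309] ztop 0.0406
```

View pics/w3.png

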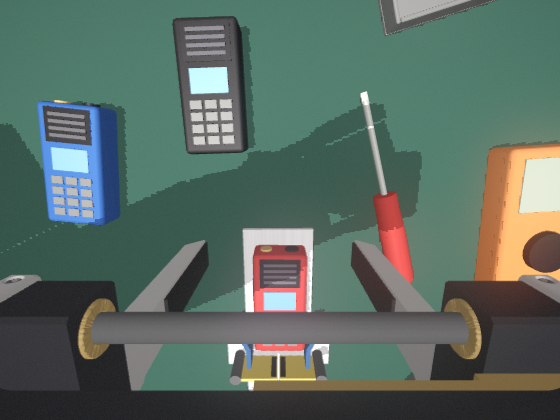

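The radio lies straight in the mouth at about x = -85 and y = 0, with the flaps shut. I'll shut the fingers, come down behind it and push slowly.

>>> apply_moves(plan=[0,0,10,0,0,0,10,0,0,0,15,0,0,0,15,0,0,0,15,0,0,0,10,0,0,0,8,0,0,0,5,0,0,0,0,0,-5,0,0,0,-5,0,0,0,-4,0,0,0,-3,0,0,0,-3,0,0,0,-3,0,0,0,-3,0,0,0,-3,0,0,0,-3,0,0,0], hand=-1)

```text
time_s: 12.35
ee_pos: [0.6141, 0.1584, 0.0155]
eef_rot: [3.141, -0.0, 1.385]
force: [-0.0, 1.6, -1.8]
grip_width: 0.0006
grip_force: 0.7
```

```bash
python3 -c "
from red import *
show(); red('top')"
```

```text
t 12.35 lane x,y mm [-143.     0.4] z 15.5 yaw 1.3849 F lane [-1.6 -0.3 -1.8] 0.000599310622968273 0.7359499298036098
top 208 [-46.7   2.2] [44.3 56.5] 7.99 xr [-0.0719 -0.0257] ztop 0.0404
```

>>> apply_moves(plan=[-3,0,0,0,-4,0,0,0,-4,0,0,0,-4,0,0,0,-4,0,0,0,-4,0,0,0,-4,0,0,0,-3,0,0,0,-3,0,0,0,-3,0,0,0])

```text
time_s: 13.4
ee_pos: [0.6077, 0.1238, 0.0157]
eef_rot: [3.141, -0.002, 1.385]
force: [1.5, 9.3, -0.8]
grip_width: 0.0007
grip_force: 4.5
```

```bash
python3 -c "
from red import *
show(); red('wrist')"
```

```text
t 13.4 lane x,y mm [-107.8    0.5] z 15.7 yaw 1.385 F lane [-9.4 -0.2 -0.8] 0.0007119324152254227 4.492590352892876
wrist 263 [-26.8   0.3] [ 6.5 30.4] 89.79 xr [-0.0418 -0.0118] ztop 0.0399
```

>>> apply_moves(plan=[-3,0,0,0,-3,0,0,0,-3,0,0,0,-3,0,0,0,-3,0,0,0])

```text
time_s: 13.95
ee_pos: [0.6049, 0.1089, 0.0157]
eef_rot: [3.141, -0.001, 1.385]
force: [2.1, 7.2, 1.0]
grip_width: 0.0005
grip_force: 3.5
```

>>> apply_moves(plan=[-3,0,0,0,-3,0,0,0,-3,0,0,0,-3,0,0,0,-3,0,0,0,-3,0,0,0,-3,0,0,0])

```text
time_s: 14.65
ee_pos: [0.6008, 0.0875, 0.0155]
eef_rot: [3.142, -0.0, 1.385]
force: [0.5, 4.0, 0.7]
grip_width: 0.0005
grip_force: 1.8
```

```bash
python3 -c "
from red import *
show(); red('top',pic='t5.png'); red('wrist')
I=cv2.imread('pics/t5.png'); cv2.imwrite('pics/t5c.png',cv2.resize(I[180:240,245:400],None,fx=4,fy=4,interpolation=2))"
```

```text
t 14.65 lane x,y mm [-70.9   0.4] z 15.5 yaw 1.3849 F lane [-4.  -0.2  0.7] 0.0005033742986883666 1.7898801248520613
top 114 [37.1  1.5] [25.7 54.4] 12.45 xr [0.0197 0.0467] ztop 0.0402
wrist 263 [10.3  0.2] [ 6.5 29.9] 89.8 xr [-0.0043  0.0248] ztop 0.0398
```

View pics/t5c.png

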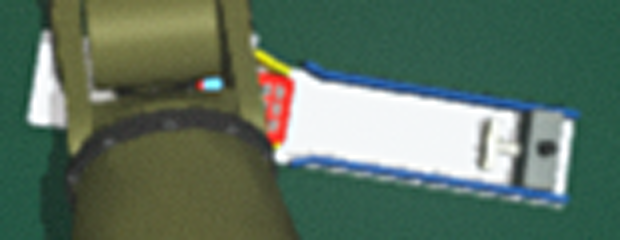

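The front of the radio is at crop (290,105), about x = 47 mm. It is straight, the flaps are held open, and the pad face is near crop column 482, so x ≈ 195–200 mm. I'll carry on into the dock.

>>> apply_moves(plan=[-3,0,0,0,-3,0,0,0,-3,0,0,0,-3,0,0,0,-3,0,0,0,-3,0,0,0,-3,0,0,0,-3,0,0,0])

```text
time_s: 15.55
ee_pos: [0.5964, 0.0638, 0.0155]
eef_rot: [3.142, -0.0, 1.385]
force: [1.0, 3.2, 0.5]
grip_width: 0.0007
grip_force: 1.8
```

>>> apply_moves(plan=[-4,0,0,0,-4,0,0,0,-4,0,0,0,-4,0,0,0,-4,0,0,0,-4,0,0,0,-4,0,0,0,-4,0,0,0,-4,0,0,0,-4,0,0,0,-4,0,0,0,-4,0,0,0,-4,0,0,0,-4,0,0,0,-3,0,0,0,-3,0,0,0])

```text
time_s: 17.15
ee_pos: [0.5849, 0.0029, 0.0154]
eef_rot: [-3.142, -0.0, 1.385]
force: [1.0, 4.1, 0.5]
grip_width: 0.0004
grip_force: 1.9
```

```bash
python3 -c "
from red import *
show(); red('top',pic='t6.png'); red('wrist')"
```

```text
t 17.15 lane x,y mm [15.2  0.4] z 15.4 yaw 1.3847 F lane [-4.2  0.2  0.5] 0.00037442172610706 1.8575452454388142
top 28 [205.3  -0. ] [36.   7.4] 89.55 xr [0.2016 0.2091] ztop 0.038
wrist 263 [96.4  0.2] [ 6.5 30.5] 89.81 xr [0.0813 0.1111] ztop 0.0398
```

>>> apply_moves(plan=[-3,0,0,0,-3,0,0,0,-3,0,0,0,-3,0,0,0,-3,0,0,0,-3,0,0,0,-3,0,0,0,-3,0,0,0])

```text
time_s: 18.05
ee_pos: [0.5806, -0.0206, 0.0157]
eef_rot: [3.141, -0.0, 1.385]
force: [0.4, 4.8, 4.2]
grip_width: 0.0003
grip_force: 2.4
```

>>> apply_moves(plan=[-2,0,0,0,-2,0,0,0,-2,0,0,0,-2,0,0,0,-2,0,0,0])

```text
time_s: 18.55
ee_pos: [0.5786, -0.0304, 0.0155]
eef_rot: [3.142, 0.0, 1.385]
force: [-0.1, 3.6, 3.3]
grip_width: 0.0007
grip_force: 1.6
```

>>> apply_moves(plan=[-2,0,0,0,-2,0,0,0,-2,0,0,0])

```text
time_s: 18.85
ee_pos: [0.5775, -0.0363, 0.0154]
eef_rot: [-3.142, 0.0, 1.385]
force: [0.4, 2.5, 3.0]
grip_width: 0.0005
grip_force: 1.6
```

>>> apply_moves(plan=[-2,0,0,0,-2,0,0,0,-2,0,0,0])

```text
time_s: 19.15
ee_pos: [0.5764, -0.0423, 0.0154]
eef_rot: [-3.142, 0.0, 1.385]
force: [1.1, 3.5, 2.0]
grip_width: 0.0002
grip_force: 1.6
```

>>> apply_moves(plan=[-2,0,0,0,-2,0,0,0,-2,0,0,0])

```text
time_s: 19.45
ee_pos: [0.5753, -0.0481, 0.0154]
eef_rot: [-3.142, 0.0, 1.385]
force: [1.0, 3.4, 2.3]
grip_width: 0.0001
grip_force: 1.5
```

>>> apply_moves(plan=[-2,0,0,0,-2,0,0,0])

```text
time_s: 19.65
ee_pos: [0.5745, -0.052, 0.0154]
eef_rot: [-3.142, -0.0, 1.385]
force: [0.8, 2.9, 2.3]
grip_width: 0.0005
grip_force: 1.5
```

>>> apply_moves(plan=[-2,0,0,0,-2,0,0,0])

```text
time_s: 19.85
ee_pos: [0.5738, -0.056, 0.0154]
eef_rot: [-3.141, 0.0, 1.385]
force: [-0.1, 3.0, 2.1]
grip_width: 0.0002
grip_force: 1.5
```

>>> apply_moves(plan=[-1.5,0,0,0,-1.5,0,0,0])

```text
time_s: 20.05
ee_pos: [0.5733, -0.0589, 0.0154]
eef_rot: [-3.142, -0.0, 1.385]
force: [0.8, 3.1, 2.0]
grip_width: 0.0006
grip_force: 1.4
```

>>> apply_moves(plan=[-1.5,0,0,0,-1.5,0,0,0])

```text
time_s: 20.25
ee_pos: [0.5727, -0.0618, 0.0155]
eef_rot: [-3.142, 0.0, 1.385]
force: [0.2, 2.6, 1.6]
grip_width: 0.0004
grip_force: 1.4
```

>>> apply_moves(plan=[-1,0,0,0,-1,0,0,0])

```text
time_s: 20.45
ee_pos: [0.5723, -0.0638, 0.0154]
eef_rot: [-3.142, 0.0, 1.385]
force: [0.3, 2.1, 1.2]
grip_width: 0.0001
grip_force: 1.4
```

>>> apply_moves(plan=[-1,0,0,0,-1,0,0,0])

```text
time_s: 20.65
ee_pos: [0.572, -0.0653, 0.0154]
eef_rot: [-3.142, -0.001, 1.385]
force: [2.6, 10.2, 1.8]
grip_width: 0.0005
grip_force: 5.1
```

>>> apply_moves(plan=[-1,0,0,0,-1,0,0,0])

```text
time_s: 20.85
ee_pos: [0.5716, -0.0665, 0.0154]
eef_rot: [-3.141, -0.002, 1.385]
force: [0.5, 11.6, 2.3]
grip_width: 0.0008
grip_force: 5.9
```

Contact was felt at tool y ≈ -0.0648, where the force jumped from 2 N to 10 N. I'm aiming for about 8 mm beyond that, y ≈ -0.0727.

>>> apply_moves(plan=[-1,0,0,0,-1,0,0,0,-1,0,0,0])

```text
time_s: 21.15
ee_pos: [0.5711, -0.0693, 0.0154]
eef_rot: [-3.141, -0.002, 1.385]
force: [0.7, 11.7, 3.5]
grip_width: 0.0004
grip_force: 5.9
```

>>> apply_moves(plan=[-1,0,0,0,-1,0,0,0,0,0,0,0])

```text
time_s: 21.45
ee_pos: [0.5707, -0.0714, 0.0154]
eef_rot: [-3.141, -0.002, 1.385]
force: [1.6, 11.1, 2.6]
grip_width: 0.0004
grip_force: 5.4
```

>>> apply_moves(plan=[-1,0,0,0,-0.5,0,0,0,0,0,0,0])

```text
time_s: 21.75
ee_pos: [0.5704, -0.0728, 0.0154]
eef_rot: [-3.141, -0.002, 1.385]
force: [0.5, 11.1, 2.2]
grip_width: 0.0003
grip_force: 5.6
```

>>> apply_moves(plan=[3,0,0,0,4,0,0,0,4,0,0,0,0,0,0,0,0,0,-10,0,0,0,-20,0,0,0,-35,0,0,0,-45,0,0,0,-45,0,20,0,-20,0,40,0,0,0,45,0,0,0,45,0,0,0,45,0,0,0,45,0,0,0,40,0,0,0,0,0,0,0,0,0,0,0])

```text
time_s: 23.55
ee_pos: [0.6241, 0.2123, 0.1907]
eef_rot: [-3.142, 0.0, 1.386]
force: [-0.0, 0.0, 0.0]
grip_width: 0.0006
grip_force: 0.0
```

```bash
python3 -c "
from red import *
show(); red('top',pic='t7.png'); red('wrist')
I=cv2.imread('pics/t7.png'); cv2.imwrite('pics/t7c.png',cv2.resize(I[180:240,245:400],None,fx=4,fy=4,interpolation=2))"
```

```text
t 23.55 lane x,y mm [-197.8    0.2] z 190.7 yaw 1.386 F lane [-0. -0.  0.] 0.0006141765868612275 0.0
top 623 [158.1   0.3] [ 54.5 117.1] 89.8 xr [0.1001 0.2161] ztop 0.0399Traceback (most recent call last):
  File "<string>", line 3, in <module>
    show(); red('top',pic='t7.png'); red('wrist')
                                     ~~~^^^^^^^^^
  File "red.py", line 9, in red
    m=l==1+s[1:,4].argmax()
           ~~~~~~~~~~~~~~^^
ValueError: attempt to get argmax of an empty sequence
```

```bash
python3 -c "
import cv2
I=cv2.imread('pics/t7.png'); cv2.imwrite('pics/t7c.png',cv2.resize(I[130:270,180:400],None,fx=3.5,fy=3.5,interpolation=2))"
```

```text
(no output)
```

View pics/t7c.png

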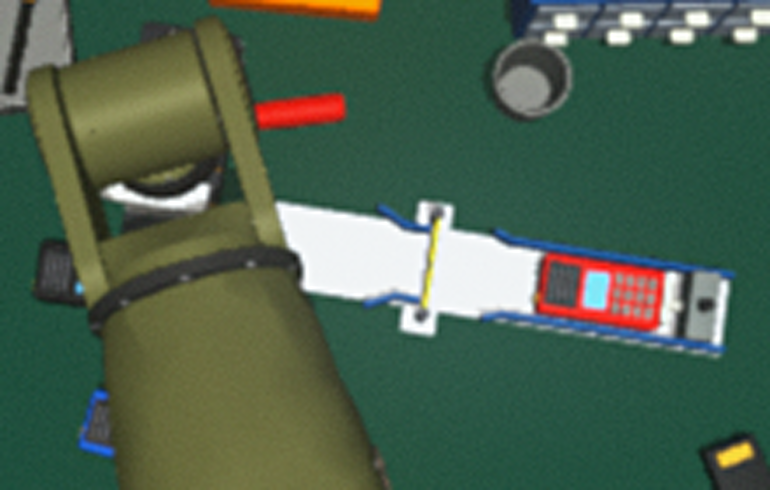

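The picture shows the flaps shut in a straight line at crop (430,265). The radio is straight in the dock at (600,290), against the partly pressed pad at (672,300). The arm is clear, so I'm handing in.

```bash
python3 -c "
from station import ctrl
print(ctrl.hand_in())"
```

```text
the job is handed in; nothing more can be done
None
```

The red radio is docked with the pad pressed in about 8 mm (judged by feel), the flaps are shut behind it and the arm is clear; I handed the job in at about 24 s, and no verdict was returned.

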